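# Sort beach-find canisters by weight

### The arm

A 6-joint arm with a two-finger parallel gripper is mounted at the origin on the work surface. World frame = base frame: x ahead of the robot, y to its left, z up, the work surface at z = 0. Lengths are in m, angles in degrees, forces in N, time in s.
With the tool pointing down it reaches from about 0.35 to 0.875 m from the base axis. Payload 4.2 kg.
Tool frame: the origin (TCP) lies between the finger pads; the fingertips stand 14 mm ahead of it and the grasp point (between the pads) lies 5 mm behind it (r.tcp_to_tips is the distance from the TCP to the fingertips, in m); y points along the fingers, x is the direction in which the jaws open and shut, and the axes are right-handed (so a half turn about y gives the same grasp; the last joint's range is limited). The gripper opens to 87 mm and grips with 3 to 60 N. Pads are 19 mm wide; open, the fingers measure 117 mm over their backs; the gripper's body (75 mm by 190 mm) begins 51 mm behind the grasp point.
Start: joints at [89.588, 22.042, 0.453, 0, -68.411, -14.817], TCP at [0.164, 0.603, 0.237] pointing down, gripper open.
Joint ranges: [-179.83, 179.83], [-69.29, 118.12], [-61.27, 80.66], [-181.25, 117.63], [-171.15, -9.14], [-177.46, 177.46]. Speed limits (degrees/s): [159.86, 159.86, 180, 180, 180, 180].

### API

Orientations are given as a 3x3 rotation matrix whose columns are the frame's x, y, z axes.
In Python, from station import sense, optics, ticket, r gives the robot as it stands.
- The arm moves only by the tool carry_out, never from a script. Its argument "steps" is a list that holds one entry, the list of rows, each a list of 6 numbers: the shift along the world's x, y, z in cm, then the turn, a rotation vector about the world's x, y, z in rad. A call has 1 to 20 rows; each row is the pose to reach, as a shift and turn from the pose commanded when the call began; what a row does not reach only later rows make up. A row lasts 1/8 s, in which the tool goes at most 62.5 mm and 10.7 degrees, less where a joint would pass 70% of its speed; a pose out of reach is approached as far as the arm can. A call with a gripper value outside its range is refused whole. "fingers" is the closure in counts, from 0 (fully open) to 255 (shut), set as the call begins (left out, the last holds). The fingers move at their own pace and stop on an object; the grip force is fixed at half the most. Time passes only in rows, so rows that repeat a pose let the fingers close. It gives the time, the measured TCP pose, the force and the opening at its end, in the units of the state.
- sense(): the state, without advancing time (a new reading comes with each control period).
- optics.capture(name): name is "scene" or "side" or "wrist"; returns a dict with "image" (400x640x3 uint8, red, green, blue), "fov_y" (degrees; the focal length in pixels is half the picture's height over the tangent of half this angle, whatever the lens; pixels are square), "cx", "cy" (the principal point, pixels), "rvec" (rotation vector, rad) and "tvec" (3), from world to camera coordinates, as OpenCV has them. Camera axes: x right, y down, z forward; pixel columns grow to the right and rows downward; lengths in m; the calibration is good to about 2 mm. A picture is of the moment at which its call begins. There is no depth.
- ticket.finish_job(): hands the job in, once; it reports no verdict.
The state is a dict: "time_s": time; "joints": joint angles; "joint_velocities": joint speeds; "effort": joint torques, N m; "tcp_pos": TCP position; "ee_rot": TCP orientation; "wrist_force": force on the tool from outside, world axes, zero at the start; "moment": the same for the moment, N m; "gripper_width": opening from 0.0 (shut) to 1.0 (fully open).
Only numpy, scipy, OpenCV 4.12 (cv2) and the standard library are available. Lean on these libraries where they do the work, as an engineer would, in place of code of your own. Each camera call takes 0.05 s, during which the arm holds its last target.

### The job

Two closed grey canisters, alike to look at, stand among the beach finds on the sorting table, and either may be full of sand, both or neither. Lift each one clear of the table to feel its weight, then stand it upright on the floor of the right container: in the square wooden crate if it weighs more than 320 g, in the round metal basin if it weighs less. One container may get both.

Things in the scene. Friction and masses are not known exactly. Their poses are not given: they have to be found in the camera images.
- canister_1: closed plain grey plastic canister, round, upright: straight-sided, 58 mm diameter and 92 mm tall in all, the top 15 mm being a screw lid of the same diameter above a fine groove. Origin: centre of its underside, z up its axis. Lid stays on. Weighs 90 to 550 g, any value, drawn anew each time (packed sand inside, does not shift). Limit between light and heavy 320 g; within 60 g of it either container is right.
- canister_2: closed plain grey plastic canister, round, upright: straight-sided, 58 mm diameter and 92 mm tall in all, the top 15 mm being a screw lid of the same diameter above a fine groove. Origin: centre of its underside, z up its axis. Lid stays on. Weighs 90 to 550 g, any value, drawn anew each time (packed sand inside, does not shift). Limit between light and heavy 320 g; within 60 g of it either container is right.
- crate: square open plywood crate fixed to the table, 200 x 200 mm outside, 35 mm tall, walls 6 mm, flat floor about 6 mm above the table; takes two canisters side by side. Origin: centre of its underside; x and y along its sides, z up. For the heavy canisters.
- basin: round open aluminium basin fixed to the table, 204 mm diameter at the foot and 212 mm at the rim, 35 mm tall, wall 5 mm, flat floor 6 mm above the table; takes two canisters side by side. Origin: centre of its underside, z up. For the light canisters.

How it is judged (in metres and radians):
On the way, in this order (a step that is already met when the one before it is completed fails the run):
1. one of the canisters is held in the air, its underside more than 40 mm above the table (((height (world z) of canister_1 above 0.04 m and contact force between canister_1 and the fingers above 1 N) or (height (world z) of canister_2 above 0.04 m and contact force between canister_2 and the fingers above 1 N))), for 0.2 s.
2. one canister stands in a container while the other is held in the air, its underside more than 40 mm above the table ((((height (world z) of canister_1 above 0.04 m and contact force between canister_1 and the fingers above 1 N) and ((horizontal distance between canister_2 and crate below 0.095 m and z of canister_2 in the frame of crate below 0.015 m) or (horizontal distance between canister_2 and basin below 0.095 m and z of canister_2 in the frame of basin below 0.015 m))) or ((height (world z) of canister_2 above 0.04 m and contact force between canister_2 and the fingers above 1 N) and ((horizontal distance between canister_1 and crate below 0.095 m and z of canister_1 in the frame of crate below 0.015 m) or (horizontal distance between canister_1 and basin below 0.095 m and z of canister_1 in the frame of basin below 0.015 m))))), for 0.2 s.
At the end, for the whole second after the job is handed in: Each canister stands at rest on the floor of a container, upright within about 10 degrees, its axis within 95 mm of the container's centre and its underside less than 15 mm above the container's: in the crate if it weighs over 320 g, in the basin if under (within 60 g of 320 g either counts) ((((horizontal distance between canister_1 and crate below 0.095 m and z of canister_1 in the frame of crate below 0.015 m) and contact force between canister_1 and crate above 2.55 N) or ((horizontal distance between canister_1 and basin below 0.095 m and z of canister_1 in the frame of basin below 0.015 m) and contact force between canister_1 and basin between 0.2 and 3.73 N)) and angle between each of canister_1, canister_2's own z axis and vertical below 0.17 rad and linear speed of each of canister_1, canister_2 below 0.02 m/s and (((horizontal distance between canister_2 and crate below 0.095 m and z of canister_2 in the frame of crate below 0.015 m) and contact force between canister_2 and crate above 2.55 N) or ((horizontal distance between canister_2 and basin below 0.095 m and z of canister_2 in the frame of basin below 0.015 m) and contact force between canister_2 and basin between 0.2 and 3.73 N))); the robot touches nothing.
It also fails if it takes over 58 s, if anything falls off the work surface, if the arm or the gripper's body presses on something with over 40 N, if the wrist force passes 120 N, or if a joint passes its speed limit or range.

## Working session

There is one attempt and no reset: what is moved stays moved. The work goes in short steps, Python scripts to look and compute and a tool call to move; the robot and the scene stay as the last step left them, time stands still between calls to the robot, and variables do not carry over. Pictures are saved under pics/ and viewed, and the job is handed in when it is done.

Besides the shell and the picture viewer there is one more tool, called after "Request:" as name(argument=value, ...), one argument or row to a line, values as JSON. carry_out: Moves the arm, as the interface text tells. Its arguments: {"type":"object","properties":{"steps":{"type":"array","items":{"type":"array","items":{"type":"array","items":{"type":"number"}}}},"fingers":{"type":"number"}},"required":["steps"]}

```bash
ls; mkdir -p pics
cat > h.py <<'E'
import numpy as np,cv2
from station import sense,optics,ticket,r
def cap(n,f):
    c=optics.capture(n); cv2.imwrite('pics/'+f+'.png',c['image'][:,:,::-1]); np.savez('pics/'+f+'.npz',**{k:v for k,v in c.items()}); return c
def ray(f,u,v,z):
    c=np.load('pics/'+f+'.npz'); F=200/np.tan(np.radians(float(c['fov_y']))/2)
    R=cv2.Rodrigues(c['rvec'])[0]; t=c['tvec'].reshape(3)
    d=R.T@np.array([(u-c['cx'])/F,(v-c['cy'])/F,1.]); o=-R.T@t
    return o+d*(z-o[2])/d[2]
def proj(f,p):
    c=np.load('pics/'+f+'.npz'); F=200/np.tan(np.radians(float(c['fov_y']))/2)
    q=cv2.Rodrigues(c['rvec'])[0]@np.array(p)+c['tvec'].reshape(3)
    return F*q[0]/q[2]+c['cx'],F*q[1]/q[2]+c['cy']
E
python3 - <<'E'
from h import *
for n in('scene','side','wrist'):
    c=cap(n,n+'0'); print(n,c['fov_y'],c['cx'],c['cy'],c['rvec'],c['tvec'])
print(sense())
E
```

```text
pics
scene 55.51159692033267 318.2494223943875 198.18587953986636 [ 2.39308981  0.58108207 -0.20759755] [-0.51551094 -0.19277778  0.97502627]
side 53.46240054923724 323.0200510678335 202.68496523580257 [ 2.23881252 -0.38447771  0.19713411] [-0.5180029   0.14748677  0.70653079]
wrist 70.81195195129847 314.76975624892265 203.54337675961634 [-1.77941039  2.33097408  0.35762831] [ 0.62497013 -0.03759876  0.39200964]
{'time_s': 0.15, 'joints': array([ 8.95874309e+01,  2.20808501e+01,  3.98375176e-01, -2.02364846e-02,
       -6.84119752e+01, -1.48167604e+01]), 'joint_velocities': array([-0.03358367, -0.11909978,  0.23726535,  0.06017244, -0.12012361,
        0.02859423]), 'effort': array([ 2.23558345e-04, -3.91053164e+01,  1.87587816e+01,  4.22237545e+00,
        1.23642824e-02, -1.38840674e-04]), 'tcp_pos': array([0.16404759, 0.60264136, 0.23571369]), 'ee_rot': array([[-2.62808494e-01, -3.40279295e-04,  9.64847957e-01],
       [-9.64846558e-01, -1.64603720e-03, -2.62808693e-01],
       [ 1.67760399e-03, -9.99998587e-01,  1.04275251e-04]]), 'wrist_force': array([ 0.03877465, -0.62199666,  0.41076238]), 'moment': array([-0.01153457, -0.01144867, -0.00044046]), 'gripper_width': 0.9990978205179031}
```

View pics/scene0.png

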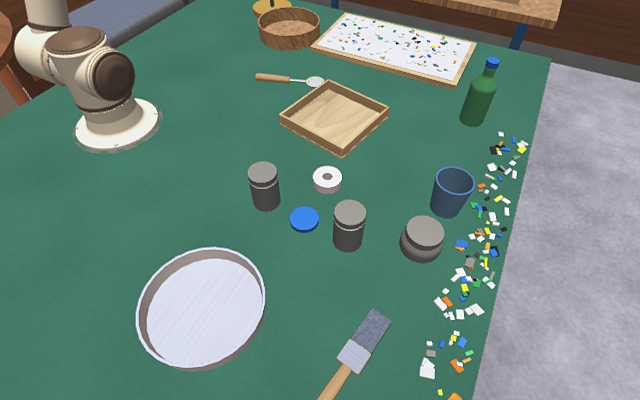

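View pics/side0.png

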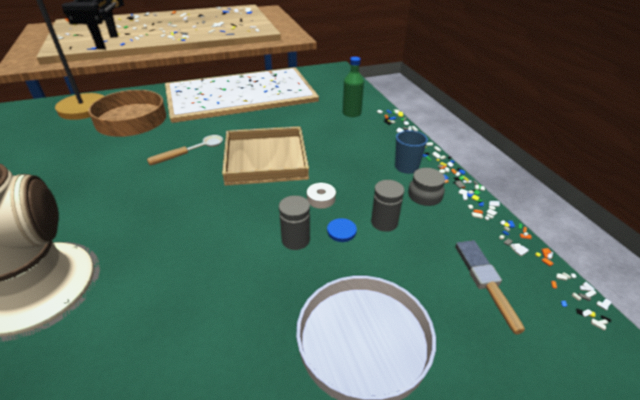

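View pics/wrist0.png

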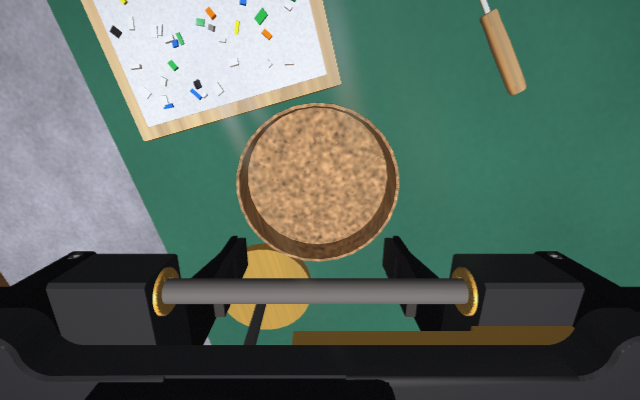

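Run:
```python
from h import *
a=cv2.imread('pics/scene0.png')[150:260,235:395]; b=cv2.imread('pics/side0.png')[170:258,265:425]
cv2.imwrite('pics/crA.png',cv2.resize(a,None,fx=5,fy=5,interpolation=2)); cv2.imwrite('pics/crB.png',cv2.resize(b,None,fx=5,fy=5,interpolation=2))
```

```text
(no output)
```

View pics/crA.png

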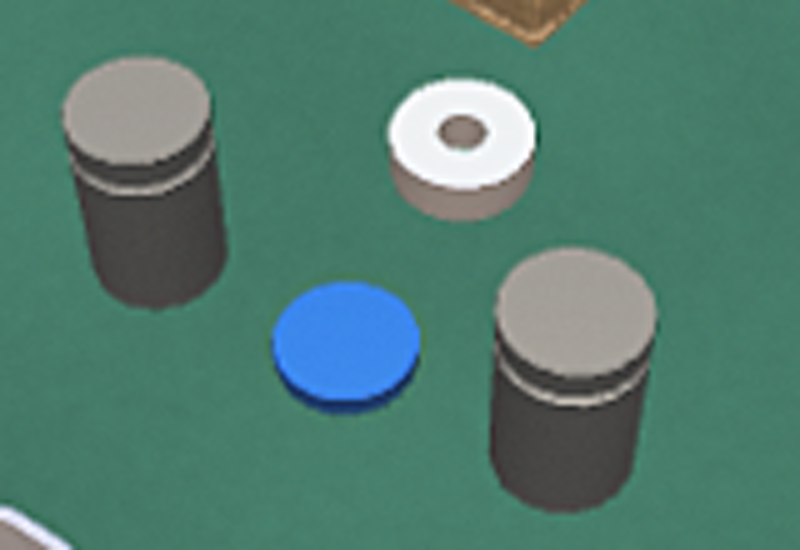

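View pics/crB.png

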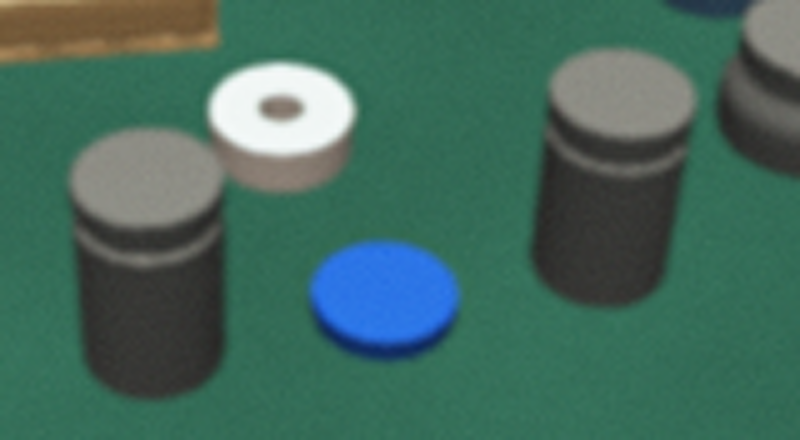

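Run:
```python
from h import *
for a,b,p in(('A',(262.4,172.2),(294.4,205.8)),('B',(350.2,212.6),(389.4,188.8))):
    print(a,ray('scene0',*b,.092),ray('side0',*p,.092))
a=cv2.imread('pics/scene0.png')[70:165,270:400]; b=cv2.imread('pics/scene0.png')[235:375,125:275]
cv2.imwrite('pics/crC.png',cv2.resize(a,None,fx=5,fy=5,interpolation=2)); cv2.imwrite('pics/crD.png',cv2.resize(b,None,fx=4,fy=4,interpolation=2))
```

```text
A [ 0.48083716 -0.04475704  0.092     ] [ 0.47592451 -0.04631216  0.092     ]
B [ 0.67304745 -0.05661868  0.092     ] [ 0.66836121 -0.05740001  0.092     ]
```

View pics/crC.png

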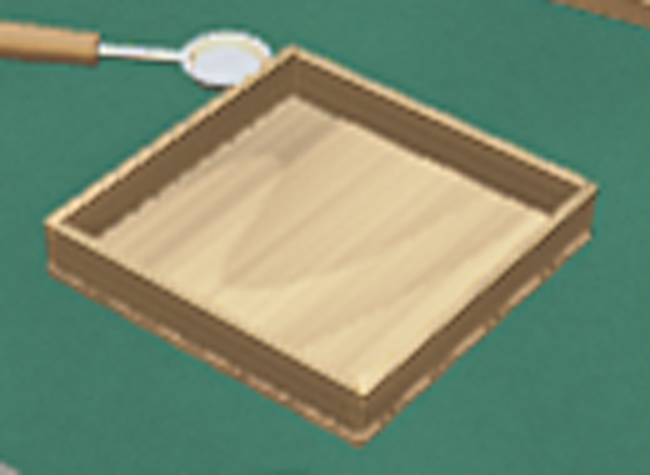

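View pics/crD.png

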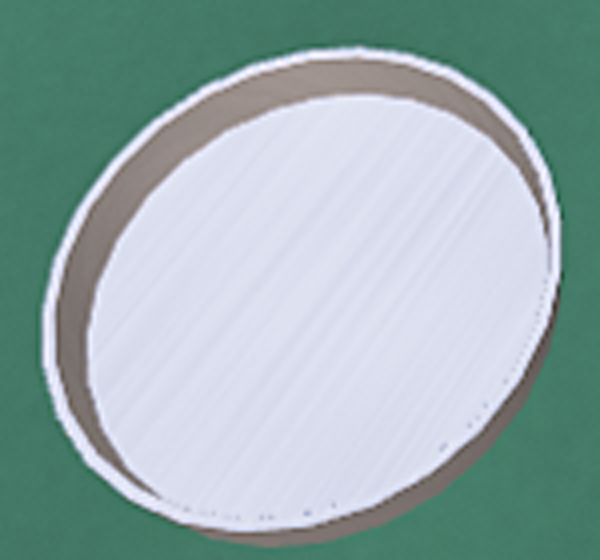

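Run:
```python
from h import *
P=np.array([ray('scene0',270+u/5,70+v/5,.035) for u,v in((45,222),(293,46),(597,187),(368,400))])
print(P,P.mean(0),np.linalg.norm(np.roll(P,1,0)-P,axis=1))
Q=np.array([ray('scene0',125+u/4,235+v/4,.035) for u,v in((43,330),(360,47),(560,240),(250,531),(150,150),(500,110),(100,460))])
from scipy.optimize import least_squares as L
s=L(lambda x:np.hypot(Q[:,0]-x[0],Q[:,1]-x[1])-x[2],[.5,-.3,.1]);print(s.x,s.fun)
d=P[1]-P[0];print(np.degrees(np.arctan2(d[1],d[0])))
S=sense()
a=cv2.imread('pics/side0.png')
for n in([.474,-.045],): pass
# project scene estimates to side view
c=P.mean(0)
for p in list(P): cv2.circle(a,tuple(int(round(x)) for x in proj('side0',p)),2,(0,0,255),-1)
for t in np.arange(0,6.28,.2): cv2.circle(a,tuple(int(round(x)) for x in proj('side0',[s.x[0]+.106*np.cos(t),s.x[1]+.106*np.sin(t),.035])),1,(0,0,255),-1)
cv2.imwrite('pics/ov.png',a)
```

```text
[[0.37580141 0.18355087 0.035     ]
 [0.41743439 0.37702299 0.035     ]
 [0.6091909  0.3358473  0.035     ]
 [0.57192767 0.14096224 0.035     ]] [0.49358859 0.25934585 0.035     ] [0.20069703 0.19790091 0.1961275  0.19841557]
[ 0.51840771 -0.29680803  0.1029056 ] [ 0.0036321   0.00428509 -0.00066855  0.00035321 -0.00515572 -0.00129989
 -0.00114625]
77.8557967643802
```

View pics/ov.png

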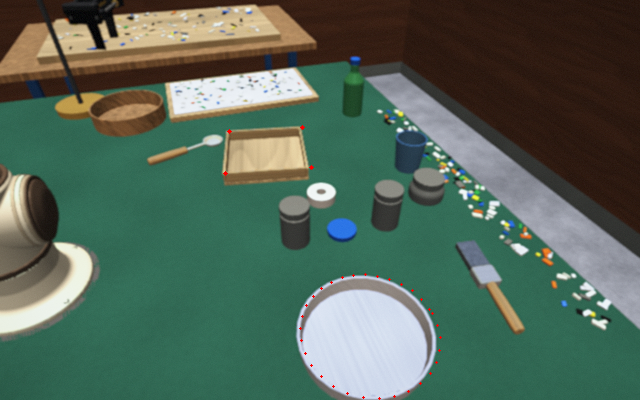

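Run:
```python
from h import *
for n,u,v,z in(('tin top',425,232,.05),('cup base',447,212,0),('cup rim',453,180,.1),('bottle base',474,122,0),('white',327,175,.02),('blue',304,217,.01),('brush',350,355,.02)): print(n,ray('scene0',u,v,z))
```

```text
tin top [ 0.80328698 -0.00383678  0.05      ]
cup base [0.82839321 0.10449806 0.        ]
cup rim [0.81533964 0.09685774 0.1       ]
bottle base [0.81240324 0.4248068  0.        ]
white [0.56696966 0.06706562 0.02      ]
blue [ 0.57334823 -0.05026557  0.01      ]
brush [ 0.76850823 -0.25812801  0.02      ]
```

Request:
carry_out(
  steps=[
    [[31.4, -64.8, 0, 0, 0, 0], [31.4, -64.8, 0, 0, 0, 0], [31.4, -64.8, 0, 0, 0, 0], [31.4, -64.8, 0, 0, 0, 0], [31.4, -64.8, 0, 0, 0, 0], [31.4, -64.8, 0, 0, 0, 0], [31.4, -64.8, 0, 0, 0, 0], [31.4, -64.8, 0, 0, 0, 0], [31.4, -64.8, 0, 0, 0, 0], [31.4, -64.8, 0, 0, 0, 0], [31.4, -64.8, 0, 0, 0, 0], [31.4, -64.8, 0, 0, 0, 0], [31.4, -64.8, 0, 0, 0, 0], [31.4, -64.8, 0, 0, 0, 0], [31.4, -64.8, 0, 0, 0, 0], [31.4, -64.8, 0, 0, 0, 0]],
  ],
  fingers=0,
)

```text
time_s: 2.15
tcp_pos: [0.4779, -0.0441, 0.2368]
ee_rot: [[-0.261, 0.0, 0.965], [-0.965, 0.0, -0.261], [-0.0, -1.0, 0.0]]
wrist_force: [0.3, -0.2, -0.2]
gripper_width: 1.002
```

Run:
```python
from h import *
c=cap('wrist','w1');cap('scene','s1');S=sense();print(S['tcp_pos'],S['wrist_force'])
print([proj('w1',[x,y,.092]) for x,y in((.478,-.0455),(.6705,-.057))], proj('w1',[.478,-.0455,0]))
R=cv2.Rodrigues(c['rvec'])[0];print(-R.T@c['tvec'].reshape(3))
```

```text
[ 0.47802527 -0.0442878   0.23671989] [-0.01931938  0.40470325  0.11379862]
[(np.float64(316.96566480667497), np.float64(194.4934646894205)), (np.float64(272.8126359618664), np.float64(-12.587337389851484))] (np.float64(316.46205951517146), np.float64(176.60924881533487))
[ 0.55804918 -0.06466683  0.38482055]
```

View pics/w1.png

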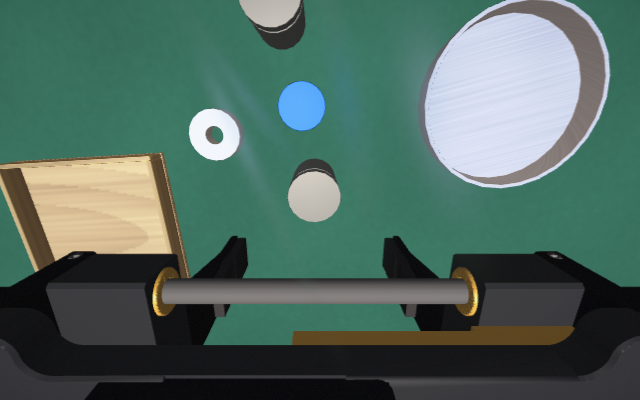

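Run:
```python
from h import *
print(ray('w1',314.3,195.8,.092))
a=cv2.imread('pics/w1.png')[150:240,270:360]
cv2.imwrite('pics/crE.png',cv2.resize(a,None,fx=6,fy=6,interpolation=2))
```

```text
[ 0.47733656 -0.04233567  0.092     ]
```

View pics/crE.png

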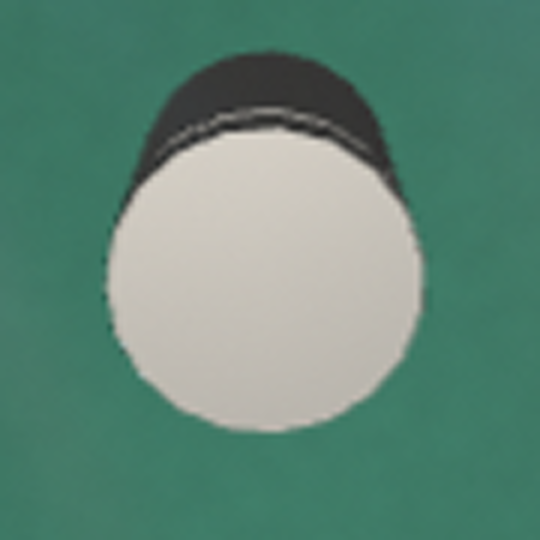

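Request:
carry_out(
  steps=[
    [[0, 0.2, -5, 0, 0, 0], [0, 0.2, -9, 0, 0, 0], [0, 0.2, -12, 0, 0, 0], [0, 0.2, -14.5, 0, 0, 0], [0, 0.2, -16.5, 0, 0, 0], [0, 0.2, -17.8, 0, 0, 0], [0, 0.2, -17.8, 0, 0, 0]],
  ],
)

```text
time_s: 3.12
tcp_pos: [0.4777, -0.0429, 0.058]
ee_rot: [[-0.262, -0.002, 0.965], [-0.965, -0.0, -0.262], [0.001, -1.0, -0.002]]
wrist_force: [0.3, -0.2, 0.3]
gripper_width: 0.996
```

Request:
carry_out(
  steps=[
    [[0, 0, 0, 0, 0, 0], [0, 0, 0, 0, 0, 0], [0, 0, 0, 0, 0, 0], [0, 0, 0, 0, 0, 0], [0, 0, 0, 0, 0, 0], [0, 0, 0, 0, 0, 0], [0, 0, 0, 0, 0, 0], [0, 0, 0, 0, 0, 0]],
  ],
  fingers=255,
)

```text
time_s: 4.12
tcp_pos: [0.4783, -0.043, 0.0589]
ee_rot: [[-0.263, 0.0, 0.965], [-0.965, -0.0, -0.263], [-0.0, -1.0, 0.0]]
wrist_force: [-0.4, 0.3, 4.9]
gripper_width: 0.66
```

Request:
carry_out(
  steps=[
    [[0, 0, 1.0, 0, 0, 0], [0, 0, 3, 0, 0, 0], [0, 0, 6, 0, 0, 0], [0, 0, 8, 0, 0, 0], [0, 0, 9.5, 0, 0, 0], [0, 0, 10, 0, 0, 0], [0, 0, 10, 0, 0, 0], [0, 0, 10, 0, 0, 0], [0, 0, 10, 0, 0, 0], [0, 0, 10, 0, 0, 0], [0, 0, 10, 0, 0, 0], [0, 0, 10, 0, 0, 0]],
  ],
)

```text
time_s: 5.62
tcp_pos: [0.4781, -0.043, 0.1585]
ee_rot: [[-0.263, -0.0, 0.965], [-0.965, 0.0, -0.263], [0.0, -1.0, -0.0]]
wrist_force: [0.2, 0.2, -2.8]
gripper_width: 0.659
```

Run:
```python
from h import *
F=[];E=[]
for i in range(8):
    optics.capture('wrist');s=sense();F.append(s['wrist_force']);E.append(s['effort'])
print(np.round(F,2),np.mean(F,0),np.mean(E,0),s['tcp_pos'],s['time_s'],s['gripper_width'])
cap('side','sd1')
```

```text
[[-0.92 -0.98 -3.05]
 [-0.37  0.77 -1.63]
 [ 0.5  -0.08 -3.22]
 [ 0.27 -0.12 -2.38]
 [ 0.92 -0.34 -2.1 ]
 [ 1.49 -0.27 -1.97]
 [ 0.13 -0.07 -2.21]
 [ 0.24  0.19 -2.84]] [ 0.28172916 -0.11106375 -2.42632644] [-4.20887350e-04 -2.88714089e+01  1.68908038e+01  3.87650711e+00
  7.90629050e-02  1.58883073e-05] [ 0.47813734 -0.04297725  0.15857889] 6.025 0.6628347736360308
```

View pics/sd1.png

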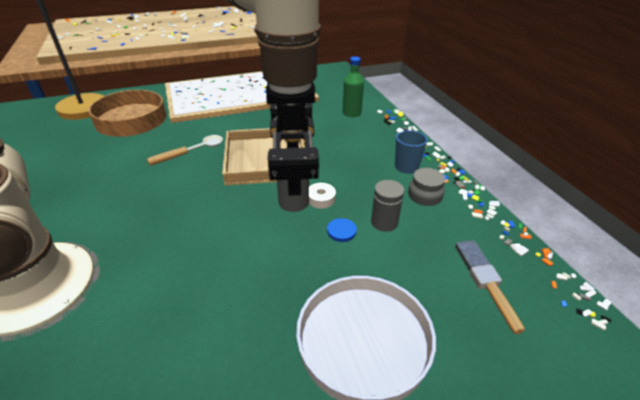

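Request:
carry_out(
  steps=[
    [[0, -1, 0, 0, 0, 0], [0, -3.5, 0, 0, 0, 0], [0, -7.5, 0, 0, 0, 0], [-0.1, -12, 0, 0, 0, 0], [-0.2, -16.5, 0, 0, 0, 0], [-0.3, -20.5, 0, 0, 0, 0], [-0.4, -23, 0, 0, 0, 0], [-0.4, -24.3, 0, 0, 0, 0], [-0.4, -24.3, 0, 0, 0, 0], [-0.4, -24.3, 0, 0, 0, 0]],
  ],
)

```text
time_s: 7.32
tcp_pos: [0.474, -0.2853, 0.1585]
ee_rot: [[-0.262, -0.0, 0.965], [-0.965, 0.0, -0.262], [-0.0, -1.0, -0.0]]
wrist_force: [-0.5, 0.4, -2.1]
gripper_width: 0.657
```

Run:
```python
from h import *
F=[]
for i in range(6):
    optics.capture('wrist');s=sense();F.append(s['wrist_force'][2])
print(np.round(F,2),np.mean(F,0),s['tcp_pos'])
cap('side','sd2');cap('scene','s2')
cv2.imwrite('pics/m2.png',cv2.resize(np.hstack([cv2.imread('pics/s2.png')[150:400,50:350],cv2.imread('pics/sd2.png')[150:400,230:530]]),None,fx=1.33,fy=1.33))
```

```text
[-3.46 -4.21 -2.23 -4.01 -2.14 -3.09] -3.1915871942690117 [ 0.47429272 -0.2854171   0.15869529]
```

View pics/m2.png

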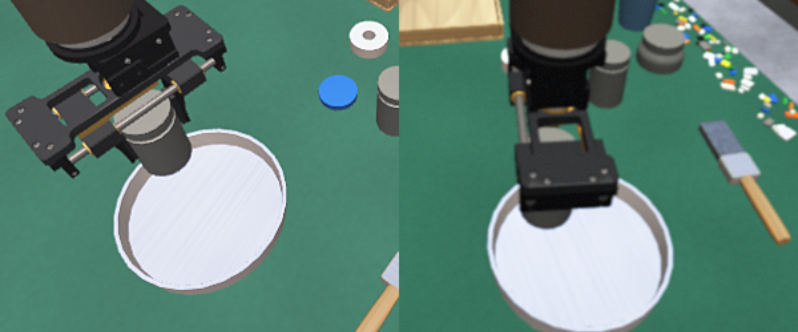

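Run:
```python
from h import *
F=[];E=[]
for i in range(40):
    optics.capture('wrist');s=sense();F.append(s['wrist_force'][2]);E.append(s['effort'])
print(np.mean(F),np.std(F),np.mean(E,0),np.std(E,0),s['joints'],s['time_s'])
```

```text
-3.0863232594119596 0.5402709088638352 [ 6.12988841e-03 -3.58745859e+01  1.75698526e+01  4.00345023e+00
  7.04666914e-02  1.21753043e-05] [1.36078300e-02 6.31847426e-03 4.63881910e-04 3.25398925e-04
 9.54801221e-05 2.02429729e-05] [-1.43224024e+01  1.91703163e+01 -1.60356182e+01  2.29011328e-03
 -5.47953417e+01  8.90891802e+01] 9.725
```

Request:
carry_out(
  steps=[
    [[0, 0, -2, 0, 0, 0], [0, 0, -4.5, 0, 0, 0], [0, 0, -6.5, 0, 0, 0], [0, 0, -8, 0, 0, 0], [0, 0, -8.8, 0, 0, 0], [0, 0, -9.2, 0, 0, 0], [0, 0, -9.35, 0, 0, 0], [0, 0, -9.35, 0, 0, 0], [0, 0, -9.35, 0, 0, 0]],
  ],
)

```text
time_s: 10.85
tcp_pos: [0.4744, -0.286, 0.0655]
ee_rot: [[-0.263, 0.001, 0.965], [-0.965, -0.0, -0.263], [0.0, -1.0, 0.001]]
wrist_force: [-0.3, -0.2, -3.3]
gripper_width: 0.66
```

Request:
carry_out(
  steps=[
    [[0, 0, -0.06, 0, 0, 0], [0, 0, -0.06, 0, 0, 0], [0, 0, -0.06, 0, 0, 0], [0, 0, -0.06, 0, 0, 0], [0, 0, -0.06, 0, 0, 0], [0, 0, -0.06, 0, 0, 0]],
  ],
  fingers=0,
)

```text
time_s: 11.6
tcp_pos: [0.4741, -0.286, 0.0644]
ee_rot: [[-0.263, -0.0, 0.965], [-0.965, 0.0, -0.263], [0.0, -1.0, -0.0]]
wrist_force: [-0.1, -0.1, 0.5]
gripper_width: 1.0
```

Request:
carry_out(
  steps=[
    [[0, 0, 1, 0, 0, 0], [0, 0, 3, 0, 0, 0], [0, 0, 5.5, 0, 0, 0], [0, 0, 7.5, 0, 0, 0], [0, 0, 9, 0, 0, 0], [0, 0, 9.4, 0, 0, 0], [0, 0, 9.4, 0, 0, 0], [0, 0, 9.4, 0, 0, 0], [0, 0, 9.4, 0, 0, 0]],
  ],
)

```text
time_s: 12.72
tcp_pos: [0.4738, -0.2859, 0.1577]
ee_rot: [[-0.263, -0.001, 0.965], [-0.965, 0.0, -0.263], [-0.0, -1.0, -0.002]]
wrist_force: [-0.7, 0.4, -0.2]
gripper_width: 1.0
```

Run:
```python
from h import *
F=[];E=[]
for i in range(30):
    optics.capture('wrist');s=sense();F.append(s['wrist_force'][2]);E.append(s['effort'])
print(np.mean(F),np.std(F),np.mean(E,0),s['joints'],s['time_s'],s['tcp_pos'])
cap('side','sd3');cap('scene','s3')
cv2.imwrite('pics/m3.png',cv2.resize(np.hstack([cv2.imread('pics/s3.png')[150:400,50:350],cv2.imread('pics/sd3.png')[150:400,230:530]]),None,fx=1.33,fy=1.33))
```

```text
-0.051944017269230716 0.3973445101278592 [-3.07003251e-04 -3.42921510e+01  1.65393284e+01  3.61285672e+00
  7.61438762e-02  2.85194470e-05] [-1.43193338e+01  1.91738311e+01 -1.60399888e+01  4.19424250e-04
 -5.47815599e+01  8.90913949e+01] 14.225 [ 0.47417613 -0.285962    0.15847968]
```

View pics/m3.png

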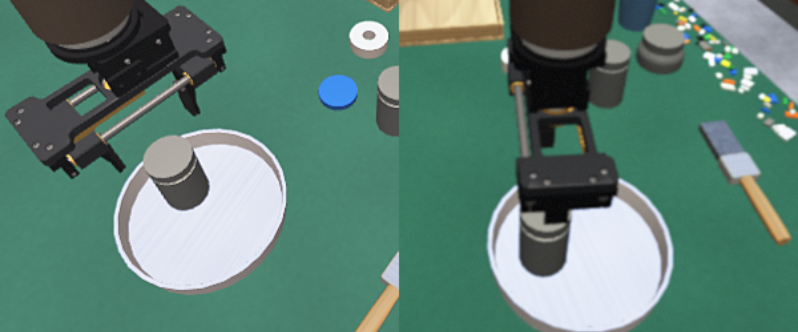

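Request:
carry_out(
  steps=[
    [[0, 0, 3, 0, 0, 0], [19.6, 23.2, 8, 0, 0, 0], [19.6, 23.2, 8, 0, 0, 0], [19.6, 23.2, 8, 0, 0, 0], [19.6, 23.2, 8, 0, 0, 0], [19.6, 23.2, 8, 0, 0, 0], [19.6, 23.2, 8, 0, 0, 0], [19.6, 23.2, 8, 0, 0, 0], [19.6, 23.2, 8, 0, 0, 0], [19.6, 23.2, 8, 0, 0, 0]],
  ],
)

```text
time_s: 15.58
tcp_pos: [0.6695, -0.0551, 0.2387]
ee_rot: [[-0.264, 0.0, 0.964], [-0.964, 0.0, -0.264], [-0.0, -1.0, 0.0]]
wrist_force: [-0.5, -0.2, -0.7]
gripper_width: 1.003
```

Run:
```python
from h import *
c=cap('wrist','w4');cap('scene','s4');S=sense();print(S['tcp_pos'],S['wrist_force'])
print(proj('w4',[.67,-.054,.092]))
```

```text
[ 0.6697645  -0.05483232  0.23874287] [-0.11706751 -0.86616462 -0.22705072]
(np.float64(314.5928959920998), np.float64(194.22353645006342))
```

View pics/w4.png

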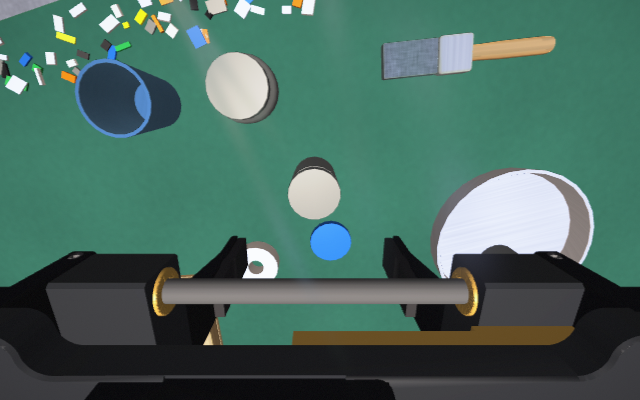

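View pics/s4.png

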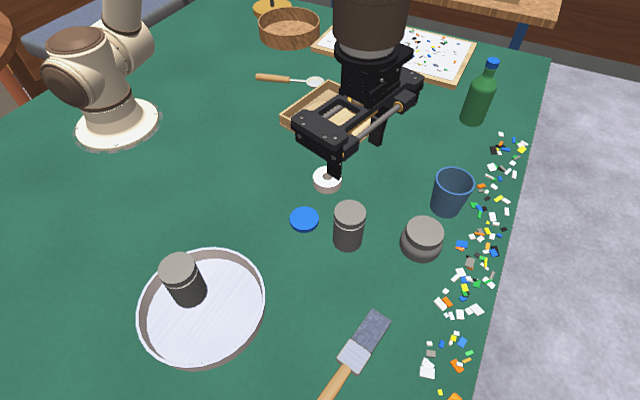

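Request:
carry_out(
  steps=[
    [[0, 0.1, -5, 0, 0, 0], [0, 0.1, -9, 0, 0, 0], [0, 0.1, -12, 0, 0, 0], [0, 0.1, -14.5, 0, 0, 0], [0, 0.1, -16.5, 0, 0, 0], [0, 0.1, -18, 0, 0, 0], [0, 0.1, -18, 0, 0, 0]],
  ],
)

```text
time_s: 16.55
tcp_pos: [0.6694, -0.0533, 0.0573]
ee_rot: [[-0.263, -0.002, 0.965], [-0.965, -0.0, -0.263], [0.001, -1.0, -0.002]]
wrist_force: [-0.6, -0.3, 0.7]
gripper_width: 1.002
```

Request:
carry_out(
  steps=[
    [[0, 0, 0, 0, 0, 0], [0, 0, 0, 0, 0, 0], [0, 0, 0, 0, 0, 0], [0, 0, 0, 0, 0, 0], [0, 0, 0, 0, 0, 0], [0, 0, 0, 0, 0, 0], [0, 0, 0, 0, 0, 0]],
  ],
  fingers=255,
)

```text
time_s: 17.42
tcp_pos: [0.6703, -0.0532, 0.059]
ee_rot: [[-0.263, 0.0, 0.965], [-0.965, -0.0, -0.263], [0.0, -1.0, 0.0]]
wrist_force: [-2.0, -2.7, 4.9]
gripper_width: 0.66
```

Request:
carry_out(
  steps=[
    [[0, 0, 1.0, 0, 0, 0], [0, 0, 3, 0, 0, 0], [0, 0, 6, 0, 0, 0], [0, 0, 8, 0, 0, 0], [0, 0, 9.5, 0, 0, 0], [0, 0, 10, 0, 0, 0], [0, 0, 10, 0, 0, 0], [0, 0, 10, 0, 0, 0], [0, 0, 10, 0, 0, 0], [0, 0, 10, 0, 0, 0], [0, 0, 10, 0, 0, 0], [0, 0, 10, 0, 0, 0]],
  ],
)

```text
time_s: 18.92
tcp_pos: [0.6702, -0.053, 0.1584]
ee_rot: [[-0.263, 0.0, 0.965], [-0.965, -0.0, -0.263], [0.0, -1.0, 0.0]]
wrist_force: [0.1, -0.2, -3.5]
gripper_width: 0.66
```

Run:
```python
from h import *
F=[];E=[]
for i in range(40):
    optics.capture('wrist');s=sense();F.append(s['wrist_force'][2]);E.append(s['effort'])
print(np.mean(F),np.std(F),np.mean(E,0),s['joints'],s['time_s'],s['tcp_pos'],s['gripper_width'])
```

```text
-3.082303822029382 0.3886110348300745 [-2.19589790e-05 -4.67379822e+01  1.89698721e+01  4.35338772e+00
  8.42940794e-02  1.67923256e-05] [ 9.23561532e+00  2.98709794e+01  1.63703376e+00  2.42578227e-03
 -6.17666005e+01  6.55374645e+01] 20.925 [ 0.67014794 -0.05294198  0.15845439] 0.6652804569839195
```

Request:
carry_out(
  steps=[
    [[-0.4, -1, 0.5, 0, 0, 0], [-1.6, -3.5, 1, 0, 0, 0], [-3.4, -7.5, 1, 0, 0, 0], [-5.4, -12, 1, 0, 0, 0], [-7.4, -16.5, 1, 0, 0, 0], [-9.2, -20.5, 1, 0, 0, 0], [-10.6, -23.8, 1, 0, 0, 0], [-11.2, -25, 1, 0, 0, 0], [-11.4, -25.5, 1, 0, 0, 0], [-11.4, -25.5, 1, 0, 0, 0], [-11.4, -25.5, 1, 0, 0, 0], [-11.4, -25.5, 1, 0, 0, 0]],
  ],
)

```text
time_s: 22.42
tcp_pos: [0.5566, -0.3071, 0.1684]
ee_rot: [[-0.261, -0.0, 0.965], [-0.965, 0.0, -0.261], [-0.0, -1.0, -0.0]]
wrist_force: [-0.4, -0.2, -3.1]
gripper_width: 0.66
```

Run:
```python
from h import *
F=[];E=[]
for i in range(40):
    optics.capture('wrist');s=sense();F.append(s['wrist_force'][2]);E.append(s['effort'])
print(np.mean(F),np.std(F),np.mean(E,0),s['time_s'],s['tcp_pos'],s['gripper_width'])
cap('side','sd5');cap('scene','s5')
cv2.imwrite('pics/m5.png',cv2.resize(np.hstack([cv2.imread('pics/s5.png')[150:400,50:350],cv2.imread('pics/sd5.png')[150:400,230:530]]),None,fx=1.33,fy=1.33))
```

```text
-3.02175672147537 0.48844656368283146 [ 8.36192216e-03 -4.32213702e+01  1.87466722e+01  4.27372403e+00
  7.65379173e-02  1.53073009e-05] 24.425 [ 0.55615661 -0.30795208  0.16843729] 0.6585100347622633
```

View pics/m5.png

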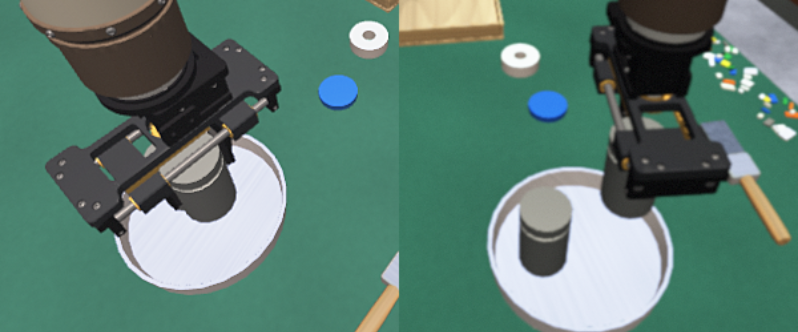

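Request:
carry_out(
  steps=[
    [[0, 0, -2, 0, 0, 0], [0, 0, -4.5, 0, 0, 0], [0, 0, -7, 0, 0, 0], [0, 0, -8.8, 0, 0, 0], [0, 0, -9.7, 0, 0, 0], [0, 0, -10.15, 0, 0, 0], [0, 0, -10.32, 0, 0, 0], [0, 0, -10.32, 0, 0, 0], [0, 0, -10.32, 0, 0, 0]],
  ],
)

```text
time_s: 25.65
tcp_pos: [0.5565, -0.3081, 0.0659]
ee_rot: [[-0.263, 0.001, 0.965], [-0.965, -0.0, -0.263], [0.0, -1.0, 0.001]]
wrist_force: [-0.3, 0.1, -3.2]
gripper_width: 0.66
```

Request:
carry_out(
  steps=[
    [[0, 0, -0.05, 0, 0, 0], [0, 0, -0.05, 0, 0, 0], [0, 0, -0.05, 0, 0, 0], [0, 0, -0.05, 0, 0, 0], [0, 0, -0.05, 0, 0, 0], [0, 0, -0.05, 0, 0, 0]],
  ],
  fingers=0,
)

```text
time_s: 26.4
tcp_pos: [0.5561, -0.308, 0.0647]
ee_rot: [[-0.263, -0.0, 0.965], [-0.965, -0.0, -0.263], [0.0, -1.0, -0.0]]
wrist_force: [-0.0, -0.1, -0.1]
gripper_width: 1.0
```

Request:
carry_out(
  steps=[
    [[0, 0, 1, 0, 0, 0], [0, 0, 3, 0, 0, 0], [0, 0, 5.5, 0, 0, 0], [0, 0, 7.5, 0, 0, 0], [0, 0, 9, 0, 0, 0], [0, 0, 10.37, 0, 0, 0], [0, 0, 10.37, 0, 0, 0], [0, 0, 10.37, 0, 0, 0], [0, 0, 10.37, 0, 0, 0]],
  ],
)

```text
time_s: 27.52
tcp_pos: [0.5557, -0.3078, 0.1674]
ee_rot: [[-0.263, -0.002, 0.965], [-0.965, 0.001, -0.263], [-0.0, -1.0, -0.002]]
wrist_force: [-0.1, 0.3, 0.5]
gripper_width: 1.0
```

Run:
```python
from h import *
F=[];E=[]
for i in range(30):
    optics.capture('wrist');s=sense();F.append(s['wrist_force'][2]);E.append(s['effort'])
print(np.mean(F),np.std(F),np.mean(E,0),s['time_s'],s['tcp_pos'],s['gripper_width'])
cap('side','sd6');cap('scene','s6')
cv2.imwrite('pics/m6.png',cv2.resize(np.hstack([cv2.imread('pics/s6.png')[150:400,50:350],cv2.imread('pics/sd6.png')[150:400,230:530]]),None,fx=1.33,fy=1.33))
```

```text
-0.16402831725251993 0.5316054393147533 [-8.21668705e-05 -4.13528011e+01  1.76266114e+01  3.85125668e+00
  7.58457182e-02  3.32742025e-05] 29.025 [ 0.55614819 -0.3079523   0.16844952] 0.9983063090979996
```

View pics/m6.png

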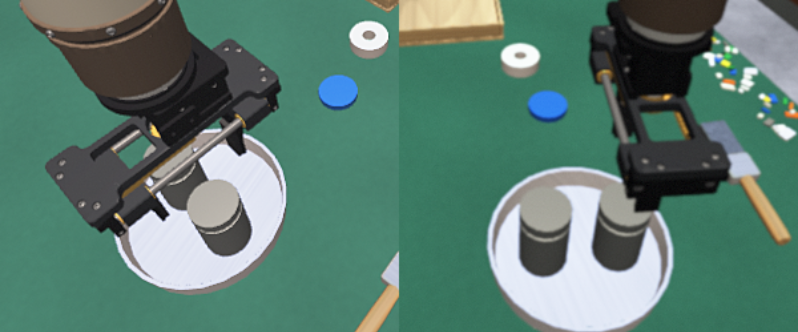

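```bash
python3 -c "
from h import *
print(ticket.finish_job())"
```

```text
the job is handed in; nothing more can be done
None
```

Both canisters now stand in the round basin, and I've handed the job in; no verdict was reported.

| | Wrist force (net of the empty-gripper reading) | Joint-torque check | Weight |
|---|---|---|---|
| First canister (nearer the robot) | about 3.0 N | 2.86 N | about 290–310 g |
| Second canister | about 2.9–3.0 N | 2.94 N | about 290–310 g |

- **Container choice:** Both weights are under 320 g, so I chose the basin. They're also within 60 g of the limit, so the crate would have counted too.
- **Disagreement:** My first 8 wrist readings on the first canister averaged only 2.4 N because of noise. A longer average of 40 readings and the torque check both settled near 3 N.
- **Final check:** The last pictures show both canisters upright on the basin floor, clear of each other and the wall. The gripper was open and about 45 mm above the lids. Image position estimates agreed to 3–5 mm, well inside the roughly 25 mm of wall clearance.
- **Time:** The job took about 29 s on the robot clock, against the 58 s limit.

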